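# Crank open a locked centrifuge

## Robot

A 6-joint arm with a two-finger parallel gripper is mounted at the origin on the work surface. World frame = base frame: x ahead of the robot, y to its left, z up, the work surface at z = 0. Lengths are in m, angles in degrees, forces in N, time in s.
With the tool pointing down it reaches from about 0.35 to 0.8 m from the base axis. Payload 7.3 kg.
Tool frame: the origin (TCP) lies midway between the tips of the shut fingers; the grasp point (between the pads) lies 19 mm behind it; x points along the fingers, z is the direction in which the jaws open and shut, and the axes are right-handed (so a half turn about x gives the same grasp; the last joint's range is limited). The gripper opens to 85 mm and grips with 20 to 120 N. Pads are 22 mm wide; open, the fingers measure 114 mm over their backs; the gripper's body (76 mm by 85 mm) begins 54 mm behind the grasp point. The pads swing forward as they close: fully open they stand 13 mm farther back than shut.
Start: joints at [68.927, 19.595, 87.324, -0, 73.075, -8.365], TCP at [0.115, 0.512, 0.231] pointing down, gripper open.
Joint ranges: [-145.02, 145.02], [-44.19, 115.74], [2.07, 154.8], [-57.11, 237.11], [16.16, 152.29], [-177.93, 177.93]. Speed limits (degrees/s): [147.25, 147.25, 180, 180, 180, 180].

## Interface

Orientations are given as [roll, pitch, yaw] about the fixed x, y, z axes, in that order (R = Rz(yaw) Ry(pitch) Rx(roll)).
In Python, from station import r gives the robot as it stands. The module is installed in compiled form; this text tells all that it offers. Calls block until the motion is done:
- r.goto(position, orientation): joint-space move of the TCP to a pose.
- r.servo_line(position, feed=0.15, ori=None): straight line of the TCP; ori=None keeps the orientation; feed is the mean speed in m/s.
- r.set_joints(angles): joint-space move.
- r.grip(opening): opening from 0.0 (shut) to 1.0 (fully open); the grip force is fixed at half the most; returns when the fingers have stopped.
- r.hold(seconds).
- r.solve_ik(position, orientation): joint angles nearest the present ones, or None.
- r.observe(): the state.
- r.read_camera(name): name is "scene" or "top"; returns the picture (480x640x3 uint8, blue, green, red); there is no depth.
- r.camera_model(name): a dict with "fx", "fy", "cx", "cy" (pixels), "rvec" (rotation vector, rad) and "tvec" (3), from world to camera coordinates, as OpenCV has them. Camera axes: x right, y down, z forward; pixel columns grow to the right and rows downward; lengths in m; the calibration is good to about 2 mm. A picture is of the moment at which its call begins. camera_model takes no time and is no camera call.
A pose or a line that the arm cannot do raises r.MotionError and nothing moves.
- r.sign_off(): hands the job in, once; it reports no verdict.
Trained networks look in the newest picture that a camera, given by its name, has taken for a name from the list of things; names that differ only in an ending like _2 or _b are one class to them, and where a whole thing is asked for, a point or a joint stands for the part that bears it (a point fixed in the world has none). Each returns a list of dicts, best first, with "score" (0 to 1); they miss things now and then, are a little off and sometimes report something else, mostly with a low value. They report only what shows in the picture. A call takes as long as a camera call. They do not tell look-alikes from the thing itself.
- r.spot_in(name, camera): "bbox" ([left, top, right, bottom] in pixels, round what is visible of it).
- r.trace(name, camera): "pixels" (480x640 bool, what is visible of it) and "bbox" ([left, top, right, bottom] in pixels, round what is visible of it).
- r.tip_of(name, camera): "pixel" ([column, row] in pixels: a listed point, or the origin of a listed thing).
The state is a dict: "time": time; "joint_positions": joint angles; "qvel": joint speeds; "joint_efforts": joint torques, N m; "position": TCP position; "tool_rot": TCP orientation; "ft_force": force on the tool from outside, world axes, zero at the start; "moment": the same for the moment, N m; "width": opening from 0.0 (shut) to 1.0 (fully open).
Only numpy, scipy, OpenCV 4.12 (cv2) and the standard library are available. Lean on these libraries where they do the work, as an engineer would, in place of code of your own. Each camera call takes 0.05 s, during which the arm holds its last target. There are 200 camera calls.

## Task

The bench centrifuge has lost power with its lid locked. Take the loose crank out of its holder, lower its socket end down the round well in the front of the centrifuge's top, press only lightly and turn it to feel for the hidden square drive until the socket drops fully home on it, then crank clockwise (seen from above) until the lid's front edge has risen at least 15 mm. Leave the crank standing in the well, fully home and let go; never press or lever hard on the centrifuge, never pry or push the lid, and do not shift the other things on the bench.

Things in the scene. Friction and masses are not known exactly. Their poses are not given: they have to be found in the camera images.
- crank: loose steel crank, upright, 188 mm tall, about 0.34 kg. Origin: centre of its open socket mouth (lower end); z up along its shaft; x along the arm to the knob. Square socket 21.5 mm wide inside (sides facing x and y), 17 mm deep, 28.5 mm wide outside (40 mm over corners); round body 36 mm thick from 17 to 58 mm above the mouth; then a shaft 12 mm thick up to 132 mm, and the bar
- crank_grip (a point): centre of the crank's flat dark bar on the shaft's axis, 141 mm above the mouth; axes as the crank's. The bar is 16 mm wide (y), 18 mm high (z), from x = -25 to +100 mm. At x = 88 mm a black knob 22 mm thick stands up 38 mm from it. The bar can be pinched here from above and the crank turned by turning the hand about the shaft
- holder: grey plastic holder block on a 100 mm square foot, fixed to the bench, 80 mm square and 52 mm high; the crank stands in its round hole, 47 mm in diameter with its floor 6 mm above the bench. Origin: under the centre. It stands to the left or to the right of the centrifuge
- centrifuge: white bench centrifuge, fixed, 280 mm deep (x), 240 mm wide (y), top deck 130 mm high. Origin: under its centre; its front looks to its own -x
- well (a point): centre of the mouth of the round well in the front of the centrifuge's deck, at deck height; axes as the centrifuge's. The well is vertical, 43 mm in diameter (3 mm chamfer) and 60 mm deep. A crank fully home has its mouth 52 mm below this point; one not on the square stands 35 to 37 mm below it, up to 43 mm when pressed
- drive_top (a point): top of the hidden steel square drive in the well, 35 mm below the deck; 20 mm square, top edges broken by 1.3 mm. Its angle is unknown, not shown by these axes. Greased; turns stiffly (0.12 N m; clockwise, or at most 0.25 rad back), so not with a crank merely resting on it. Sprung: sinks from 6 N on, 1 N per mm, solid after 6 mm (12 N). Play in the socket: 4 degrees either way
- lid (a joint): opening angle of the grey lid, rad, 0 shut; rear hinge, front edge 183 mm from it, so 0.08 is 15 mm. Driven by the hidden square alone: it rises 0.065 rad per rad of clockwise turning, so 1.23 rad (after the play) brings it to 0.08, and 1.75 rad to the solid end stop with the lid at 0.114. It stays where it is left
- lid_front (a point): middle of the lid's front top edge, 19 mm above the deck when shut; the lid lies behind the well, its front edge 47 mm from the well's centre, up to 28 mm above the deck when shut
- rack: loose blue tube rack, 100 mm square, 61 mm high with its tubes, on the other side of the centrifuge from the holder; origin under its centre; leave alone
- box_blue: loose cryobox, blue base and clear lid, 136 mm square, 54 mm high; leave alone
- box_yellow: loose cryobox, yellow base and clear lid, 136 mm square, 54 mm high; leave alone
- bottle: loose amber bottle, 64 mm in diameter, 130 mm high; leave alone
- jar: loose white jar, 60 mm in diameter, 70 mm high; leave alone
- cup: loose white cup, 70 mm across, 80 mm high; leave alone
Things that resemble listed ones, but are neither listed nor needed, are in the scene too. There is more than one size of the crank; the job needs the middle-sized.

How it is judged (in metres and radians):
On the way, in this order (a step that is already met when the one before it is completed fails the run):
1. the crank is fully home on the hidden square with the lid still shut (z of crank in the frame of well below -0.049 m and horizontal distance between crank and well below 0.005 m and value of joint lid below 0.05 rad), for 0.2 s.
2. the lid is cranked up while the crank stays home (z of crank in the frame of well below -0.048 m and value of joint lid above 0.08 rad), for 0.2 s.
At the end, for the whole second after the job is handed in: The lid is open by more than 0.08 rad (about 15 mm at its front edge); the crank stands at rest in the well, its mouth more than 48 mm below the deck (52 mm is fully home), within 5 mm of the well's axis, tilted less than 0.12 rad, and is let go (all of step 2 and horizontal distance between crank and well below 0.005 m and angle between crank's own z axis and vertical below 0.12 rad and linear speed of crank below 0.02 m/s); the robot touches nothing.
It fails at once if the crank is pressed or levered on the centrifuge with more than 32 N (contact force between crank and centrifuge above 32 N).
It fails at once if the lid is touched: by the crank or by the robot, with more than 2 N (contact force between any of crank, the arm, the fingers and lid above 2 N).
It fails at once if the robot pushes on the centrifuge with more than 10 N (contact force between any of the arm, the fingers and centrifuge above 10 N).
It fails at once if another thing on the bench is shifted by more than 30 mm (distance of any of rack, box_blue, box_yellow, bottle, jar, cup from where it was at the start of the episode above 0.03 m).
It also fails if it takes over 72 s, if anything falls off the work surface, if the arm or the gripper's body presses on something with over 40 N, if the wrist force passes 120 N, or if a joint passes its speed limit or range.

## Working session

There is one attempt and no reset: what is moved stays moved. The work goes in short steps, each a Python script; the robot and the scene stay as the last script left them, time stands still between calls to the robot, and variables do not carry over. Pictures are saved under pics/ and viewed, about 8 in all and at most 12, crops included, and the job is handed in when it is done.

```bash
mkdir -p pics; cat > h.py <<'E'
import numpy as np, cv2
from station import r
def cam(n):
    m=r.camera_model(n); K=np.array([[m['fx'],0,m['cx']],[0,m['fy'],m['cy']],[0,0,1.]])
    R=cv2.Rodrigues(np.array(m['rvec'],float))[0]; t=np.array(m['tvec'],float).reshape(3); return K,R,t
def at_z(n,px,z):
    K,R,t=cam(n); d=R.T@np.linalg.solve(K,[px[0],px[1],1.]); c=-R.T@t
    return c+d*(z-c[2])/d[2]
def proj(n,p):
    K,R,t=cam(n); q=K@(R@np.array(p,float)+t); return q[:2]/q[2]
def tri(pa,pb,a='scene',b='top'):
    M=[]; 
    for n in (a,b):
        K,R,t=cam(n); M.append(K@np.c_[R,t])
    X=cv2.triangulatePoints(M[0],M[1],np.array(pa,float).reshape(2,1),np.array(pb,float).reshape(2,1)).ravel(); return X[:3]/X[3]
E
python3 - <<'E'
from h import *
np.set_printoptions(precision=4,suppress=True)
for c in('scene','top'):
    cv2.imwrite(f'pics/{c}0.png',r.read_camera(c))
    K,R,t=cam(c); print(c,'campos',-R.T@t, K[0,0])
    for n in('crank','holder','centrifuge','rack','lid'):
        print(n,[(np.round(d['bbox']),round(d['score'],2)) for d in r.spot_in(n,c)])
    for n in('crank','crank_grip','well','lid_front','drive_top','holder','centrifuge'):
        print('tip',n,[(np.round(d['pixel'],1),round(d['score'],2)) for d in r.tip_of(n,c)])
s=r.observe(); print(s['time'],s['position'],s['tool_rot'],s['ft_force'],s['moment'])
E
```

```text
scene campos [ 1.4265 -0.1255  1.0385] 580.4441690146493
crank [(array([404., 188., 440., 261.]), 0.97), (array([397., 140., 435., 208.]), 0.77), (array([404., 270., 442., 307.]), 0.57)]
holder [(array([404., 236., 450., 280.]), 0.94)]
centrifuge [(array([281., 250., 411., 396.]), 0.92)]
rack [(array([170., 281., 224., 327.]), 0.75)]
lid [(array([285., 281., 406., 358.]), 0.71)]
tip crank [(array([404.2, 204. ]), 0.81), (array([429.1, 308.4]), 0.67), (array([425.1, 267.5]), 0.63)]
tip crank_grip [(array([430.8, 225. ]), 0.95), (array([435.4, 275.5]), 0.72), (array([411.6, 149.2]), 0.7), (array([158. , 395.8]), 0.61)]
tip well [(array([331. , 270.6]), 0.98)]
tip lid_front [(array([341.9, 282.2]), 0.76)]
tip drive_top [(array([420.6, 265.5]), 0.61), (array([332.8, 282.5]), 0.56), (array([332.8, 268. ]), 0.16)]
tip holder [(array([425.8, 265.2]), 0.93), (array([196.9, 308.5]), 0.68)]
tip centrifuge [(array([511.2, 277.5]), 0.68)]
top campos [0.3809 0.0307 1.1429] 443.7155214356116
crank [(array([169., 304., 220., 385.]), 0.97), (array([200., 238., 227., 288.]), 0.85), (array([221., 190.
[... 219 characters left out ...]
rray([272., 102., 375., 186.]), 0.75)]
tip crank [(array([210.2, 351.7]), 0.94), (array([221.2, 251.5]), 0.64), (array([234.2, 200.3]), 0.58), (array([321.4, 206.7]), 0.57)]
tip crank_grip [(array([209.1, 242.7]), 0.81), (array([194. , 367.8]), 0.8), (array([224.2, 193.3]), 0.66)]
tip well [(array([321.7, 204.5]), 0.59)]
tip lid_front [(array([322.8, 181.7]), 0.81), (array([320.9, 205.5]), 0.68), (array([324.1, 173.6]), 0.5)]
tip drive_top [(array([319.1, 203.9]), 0.65)]
tip holder [(array([222.1, 247.6]), 0.59)]
tip centrifuge [(array([322. , 174.4]), 0.6), (array([475.3, 149.8]), 0.21)]
1.3 [0.1155 0.5122 0.2313] [-4.5645 89.9919 72.7263] [-0.0888 -0.9811  0.0899] [ 0.0462  0.0231 -0.0188]
```

View pics/scene0.png

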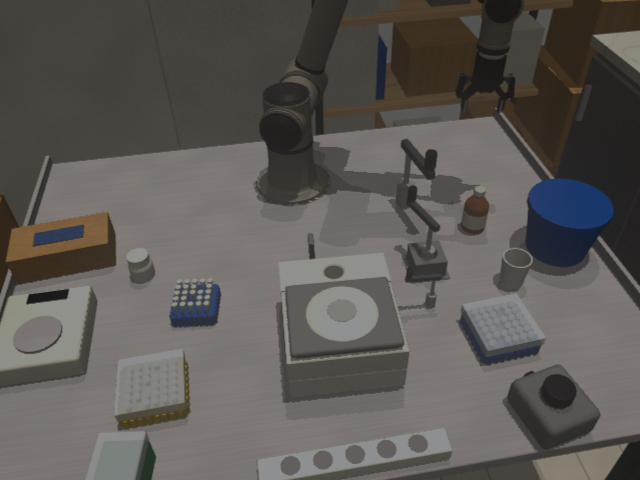

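View pics/top0.png

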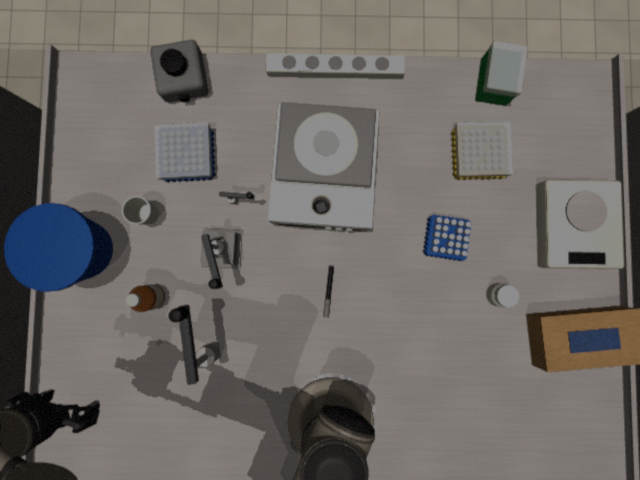

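The scene camera shows three cranks:
- Large, at (415,160): free-standing, near the robot.
- Middle, at (425,215): stands in the grey holder, top view (212,262).
- Small, at (432,290): lies or stands beside the centrifuge, top view (237,195).

I choose the one in the holder. The well is at scene (333,271) and top (321,205). I'll check the choice in a close crop and measure it.

```bash
python3 - <<'E'
from h import *
np.set_printoptions(precision=4,suppress=True)
I={c:r.read_camera(c) for c in('scene','top')}
a=cv2.resize(I['top'][180:300,190:350],None,fx=5,fy=5,interpolation=cv2.INTER_CUBIC)[:,:800]
b=cv2.resize(I['scene'][180:300,300:460],None,fx=5,fy=5,interpolation=cv2.INTER_CUBIC)
cv2.imwrite('pics/crop1.png',cv2.convertScaleAbs(cv2.resize(np.vstack([a,b]),(400,600)) if 0 else np.hstack([cv2.resize(a,(400,300)),cv2.resize(b,(400,300))]),alpha=1.8))
for c in I:
    for d in r.trace('crank',c):
        m=d['pixels']; ys,xs=np.nonzero(m); print(c,np.round(d['bbox']),round(d['score'],2),m.sum(),cv2.minAreaRect(np.c_[xs,ys].astype(np.float32)))
    for d in r.trace('lid',c)[:1]+r.trace('holder',c)[:1]:
        ys,xs=np.nonzero(d['pixels']); print(c,'lid/holder',cv2.minAreaRect(np.c_[xs,ys].astype(np.float32)))
print('well scene',at_z('scene',(331,270.6),.13),at_z('scene',(333,271.5),.13),'top',at_z('top',(321.7,204.5),.13))
print('well tri',tri((331,270.6),(321.7,204.5)))
print('grip tri',tri((430.8,225),(209.1,242.7)),at_z('scene',(430.8,225),.147),at_z('top',(209.1,242.7),.147))
print('holder',at_z('scene',(425.8,265.2),0),at_z('top',(222.1,247.6),0))
print('lidfront',tri((341.9,282.2),(322.8,181.7)))
E
```

```text
scene [404. 270. 443. 308.] 0.79 505 ((419.8823547363281, 287.5294189453125), (35.142730712890625, 34.92579650878906), 12.52880859375)
scene [396. 142. 434. 207.] 0.65 1058 ((415.994873046875, 174.65335083007812), (36.10271453857422, 67.26667785644531), 5.492324352264404)
scene [402. 188. 439. 260.] 0.63 859 ((424.0661926269531, 221.67446899414062), (76.20936584472656, 27.631467819213867), 74.93151092529297)
scene lid/holder ((343.3035888671875, 316.23468017578125), (73.38421630859375, 114.04844665527344), 84.0684814453125)
scene lid/holder ((425.0411376953125, 261.0352783203125), (38.885128021240234, 45.327632904052734), 85.60128784179688)
top [168. 303. 218. 383.] 0.73 1530 ((196.41603088378906, 341.26629638671875), (78.81034851074219, 40.489437103271484), 73.81079864501953)
top [201. 238. 225. 285.] 0.6 714 ((216.23892211914062, 259.6072692871094), (56.3446044921875, 23.780672073364258), 81.15818786621094)
top [221. 190. 253. 204.] 0.53 229 ((235.89071655273438, 197.3419647216797), (32.16852569580078, 11.683670043945312), 2.2025980949401855)
top lid/holder ((325.22100830078125, 143.51638793945312), (96.10706329345703, 79.74449157714844), 4.236394882202148)
top lid/holder ((220.60635375976562, 247.4792938232422), (40.36518478393555, 38.84097671508789), 3.012787342071533)
well scene [0.5283 0.0263 0.13  ] [0.5319 0.0302 0.13  ] top [0.5269 0.0288 0.13  ]
well tri [0.5269 0.0274 0.1285]
grip tri [0.4349 0.2828 0.1422] [0.4402 0.2814 0.147 ] [0.4344 0.2804 0.147 ]
holder [0.4265 0.2885 0.    ] [0.4302 0.2834 0.    ]
lidfront [0.5791 0.0358 0.1426]
```

View pics/crop1.png

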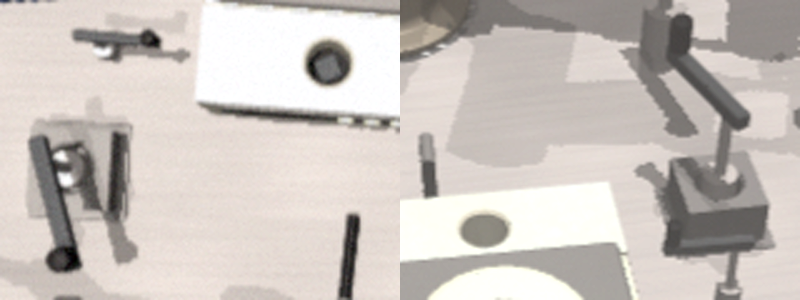

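The crop confirms the middle-sized crank standing upright in the holder. Its bar runs from top px (205,235) to the knob at (214,284). The well is at top (321,205), and the rotated square is faintly visible inside it. I'll fit the bar model, the well circle and the square's angle.

```bash
cat > fit.py <<'E'
from h import *
from scipy.optimize import minimize
def hull(img,c,P):
    p=np.array([proj(c,q) for q in P]); cv2.fillConvexPoly(img,np.round(cv2.convexHull(p.astype(np.float32))*16).astype(np.int32),1,shift=4)
def model(c,x,y,yaw,z0,shape=(480,640)):
    m=np.zeros(shape,np.uint8); R=np.array([[np.cos(yaw),-np.sin(yaw)],[np.sin(yaw),np.cos(yaw)]])
    W=lambda L:[np.r_[[x,y]+R@[a,b],z0+z] for a,b,z in L]
    hull(m,c,W([(a,b,z) for a in(-.025,.1) for b in(-.008,.008) for z in(.132,.150)]))
    th=np.arange(0,6.28,.3); hull(m,c,W([(.088+.011*np.cos(t),.011*np.sin(t),z) for t in th for z in(.15,.188)])); return m
def dark(c,I,box,thr=55):
    g=cv2.cvtColor(I,cv2.COLOR_BGR2GRAY); m=np.zeros_like(g); l,t,rr,b=box; m[t:b,l:rr]=g[t:b,l:rr]<thr; return m
E
python3 - <<'E'
from fit import *
np.set_printoptions(precision=4,suppress=True)
T,S=r.read_camera('top'),r.read_camera('scene')
g=cv2.cvtColor(T,cv2.COLOR_BGR2GRAY); gs=cv2.cvtColor(S,cv2.COLOR_BGR2GRAY)
print(g[245:262:4,198:228]); 
D={'top':dark('top',T,(198,228,222,294)),'scene':dark('scene',S,(400,182,442,235))}
def iou(c,v):
    m=model(c,*v,.006); return (m&D[c]).sum()/max(1,(m|D[c]).sum())
for cs in(['top'],['scene'],['top','scene']):
    best=min((minimize(lambda v:-sum(iou(c,v) for c in cs),[.432,.282,np.radians(y0)],method='Nelder-Mead',options=dict(initial_simplex=[[.432,.282,np.radians(y0)],[.438,.282,np.radians(y0)],[.432,.288,np.radians(y0)],[.432,.282,np.radians(y0+8)]])) for y0 in(180,190,200)),key=lambda o:o.fun)
    print(cs,best.x[:2],np.degrees(best.x[2]),best.fun)
for c,G,box in(('top',g,(305,190,340,222)),('scene',gs,(315,258,350,284))):
    l,t,rr,b=box; sub=G[t:b,l:rr]; th,m=cv2.threshold(sub,0,1,cv2.THRESH_BINARY_INV+cv2.THRESH_OTSU)
    n,lab,st,ce=cv2.connectedComponentsWithStats(m); i=1+np.argmax(st[1:,4]); print(c,th,st[i]); p=ce[i]+[l,t]; print('well',p,at_z(c,p,.13), at_z(c,p,.127))
print(g[196:216,311:333])
z=cv2.resize(T[192:218,306:338],None,fx=16,fy=16,interpolation=cv2.INTER_CUBIC); cv2.imwrite('pics/well.png',cv2.convertScaleAbs(z,alpha=2.5))
E
```

```text
[[126 125 124 112 104  79  62  58  61  62  60  50  31  23  38  47  50  55
   56  57  54  63  65  67  66  55  39  40  43  65]
 [127 128 125 111 104 102  81  62  60  62  59  64  51  34  43 100 114 103
  102 110  92  85  74  67  64  51  40  40  41  64]
 [128 126 120 110 105 105  99  78  63  61  60  60  62  55  35  40 102 130
  135 134 121  88  60  46  44  38  41  42  43  50]
 [126 122 119 109 104 106 105 102  80  63  61  62  61  64  54  34  27  54
   64  72  76  79  86  85  65  58  49  47  46  46]
 [125 124 112 105 106 104 104 106 103  81  62  63  61  61  63  56  42  32
   76 102 106 107 109 108 105  76  58  54  47  44]]Traceback (most recent call last):
  File "<stdin>", line 10, in <module>
  File "<stdin>", line 10, in <genexpr>
    res = _minimize_neldermead(fun, x0, args, callback, bounds=bounds,
                               **options)
    fxr = func(xr)
    fx = function(np.copy(x), *(wrapper_args + args))
  File "<stdin>", line 10, in <lambda>
  File "<stdin>", line 10, in <genexpr>
  File "<stdin>", line 8, in iou
  File "fit.py", line 8, in model
    hull(m,c,W([(a,b,z) for a in(-.025,.1) for b in(-.008,.008) for z in(.132,.150)]))
    ~~~~^^^^^^^^^^^^^^^^^^^^^^^^^^^^^^^^^^^^^^^^^^^^^^^^^^^^^^^^^^^^^^^^^^^^^^^^^^^^^^
  File "fit.py", line 4, in hull
    p=np.array([proj(c,q) for q in P]); cv2.fillConvexPoly(img,np.round(cv2.convexHull(p.astype(np.float32))*16).astype(np.int32),1,shift=4)
                ~~~~^^^^^
  File "h.py", line 10, in proj
    K,R,t=cam(n); q=K@(R@np.array(p,float)+t); return q[:2]/q[2]
          ~~~^^^
  File "h.py", line 4, in cam
    m=r.camera_model(n); K=np.array([[m['fx'],0,m['cx']],[0,m['fy'],m['cy']],[0,0,1.]])
ValueError: time passes only in moves, steps and waits
```

```bash
sed -i 's/^def cam/import functools\n@functools.cache\ndef cam/' h.py
python3 - <<'E'
from fit import *
np.set_printoptions(precision=4,suppress=True,linewidth=200)
T,S=r.read_camera('top'),r.read_camera('scene')
g=cv2.cvtColor(T,cv2.COLOR_BGR2GRAY); gs=cv2.cvtColor(S,cv2.COLOR_BGR2GRAY)
D={'top':dark('top',T,(198,228,222,294),70),'scene':dark('scene',S,(400,182,442,235),70)}
def iou(c,v):
    m=model(c,*v,.006); return (m&D[c]).sum()/max(1,(m|D[c]).sum())
for cs in(['top'],['scene'],['top','scene']):
    best=min((minimize(lambda v:-sum(iou(c,v) for c in cs),[.432,.282,np.radians(y0)],method='Nelder-Mead',options=dict(initial_simplex=[[.432,.282,np.radians(y0)],[.438,.282,np.radians(y0)],[.432,.288,np.radians(y0)],[.432,.282,np.radians(y0+8)]])) for y0 in(180,190,200)),key=lambda o:o.fun)
    print(cs,best.x[:2],np.degrees(best.x[2]),best.fun)
for c,G,box in(('top',g,(305,190,340,222)),('scene',gs,(315,258,350,284))):
    l,t,rr,b=box; sub=G[t:b,l:rr]; th,m=cv2.threshold(sub,0,1,cv2.THRESH_BINARY_INV+cv2.THRESH_OTSU)
    n,lab,st,ce=cv2.connectedComponentsWithStats(m); i=1+np.argmax(st[1:,4]); print(c,th,st[i]); p=ce[i]+[l,t]; print('well',p,at_z(c,p,.13), at_z(c,p,.127))
o=[]
for im,mk in((T[225:300,190:250],D['top'][225:300,190:250]),(S[180:255,390:450],D['scene'][180:255,390:450])):
    im=cv2.convertScaleAbs(im,alpha=1.6); im[mk>0,2]=255; o.append(cv2.resize(im,None,fx=5,fy=5,interpolation=cv2.INTER_NEAREST)[:375])
z=cv2.resize(T[192:217,306:326+5],None,fx=15,fy=15,interpolation=cv2.INTER_CUBIC); z=cv2.convertScaleAbs(z,alpha=2.2)[:375,:200*2]
z=cv2.resize(z,(int(200),200)); o=[cv2.resize(k,(300,375)) for k in o]
zz=np.zeros((375,200,3),np.uint8); zz[:200]=z
cv2.imwrite('pics/well.png',np.hstack(o+[zz]))
E
```

```text
['top'] [0.4311 0.282 ] 196.47569225713508 -0.7150997150997151
['scene'] [0.43   0.2795] 198.43499316783164 -0.5342323651452282
['top', 'scene'] [0.4308 0.2819] 196.03775572809508 -1.2377074963825754
top 95.0 [  7   6  19  18 265]
well [320.7547 204.7509] [0.5263 0.031  0.13  ] [0.5267 0.031  0.127 ]
scene 113.0 [  9   7  20  14 222]
well [333.4324 271.6261] [0.5325 0.031  0.13  ] [0.5295 0.0316 0.127 ]
```

View pics/well.png

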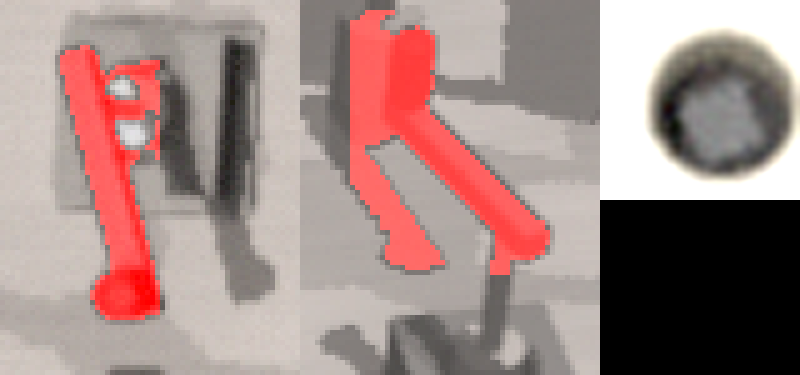

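```bash
python3 - <<'E'
from fit import *
np.set_printoptions(precision=4,suppress=True,linewidth=200)
T,S=r.read_camera('top'),r.read_camera('scene')
D={}
for c,I,off,poly in(('top',T,(190,225),[(55,40),(100,40),(168,265),(168,325),(85,325),(85,270)]),('scene',S,(390,180),[(85,30),(140,20),(140,100),(255,230),(230,262),(195,256),(80,110)])):
    m=np.zeros((480,640),np.uint8); cv2.fillPoly(m,[np.round(np.array(poly)/5+off).astype(np.int32)],1)
    D[c]=m&(cv2.cvtColor(I,cv2.COLOR_BGR2GRAY)<75)
def iou(c,v):
    m=model(c,*v,.006); return (m&D[c]).sum()/max(1,(m|D[c]).sum())
for cs in(['top'],['scene'],['top','scene']):
    best=min((minimize(lambda v:-sum(iou(c,v) for c in cs),[.432,.282,np.radians(y0)],method='Nelder-Mead',options=dict(initial_simplex=[[.432,.282,np.radians(y0)],[.438,.282,np.radians(y0)],[.432,.288,np.radians(y0)],[.432,.282,np.radians(y0+8)]])) for y0 in(180,190,197)),key=lambda o:o.fun)
    print(cs,best.x[:2],np.degrees(best.x[2]),best.fun)
x,y,a=best.x; psi=np.degrees(a)-90
p=np.array(r.observe()['position']); r.servo_line([p[0],p[1],.40],feed=.25)
print(r.solve_ik([x,y,.40],[0,90,psi]))
r.goto([x,y,.40],[0,90,psi]); r.servo_line([x,y,.27],feed=.2)
print(r.observe()['joint_positions'],r.observe()['time'],psi)
o=[]
for c,(l,t) in(('top',(170,210)),('scene',(370,150))):
    o.append(cv2.resize(cv2.convertScaleAbs(r.read_camera(c)[t:t+100,l:l+100],alpha=1.7),(400,400),interpolation=cv2.INTER_CUBIC))
cv2.imwrite('pics/pre.png',np.hstack(o))
E
```

```text
['top'] [0.4306 0.2819] 195.90462758468462 -0.8144
['scene'] [0.4319 0.2814] 195.4031613788325 -0.8305647840531561
['top', 'scene'] [0.4317 0.2825] 196.36428694851475 -1.6458001645527691
[ 24.6823  14.6258  68.27     0.      97.1041 -81.682 ]
[ 24.7315  16.9933  84.6918   0.0011  78.2092 -81.6737] 5.075 106.36428694851475
```

View pics/pre.png

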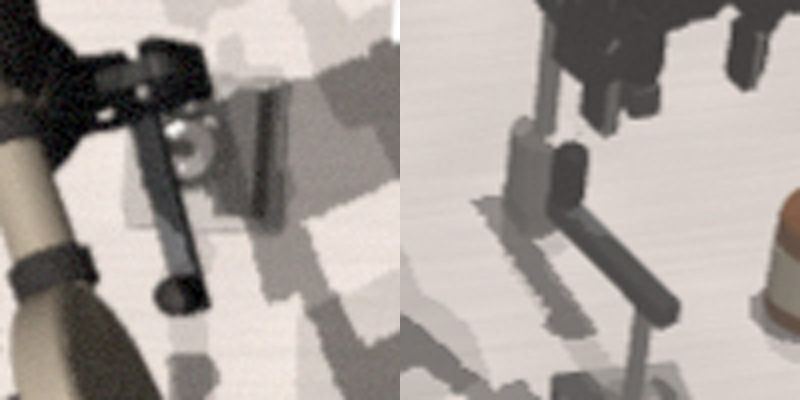

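The gripper is above the bar, with its jaws either side of it at crop (160,90). Next I descend, grip and lift.

```bash
python3 - <<'E'
from fit import *
np.set_printoptions(precision=4,suppress=True,linewidth=200)
x,y=.4315,.2823
r.servo_line([x,y,.131],feed=.12); s=r.observe(); print(s['position'],s['ft_force'],s['moment'])
r.grip(0.0); s=r.observe(); print('w',s['width'],s['ft_force'],s['moment'],s['time'])
r.servo_line([x,y,.20],feed=.1); r.hold(.2); s=r.observe(); print(s['width'],s['ft_force'],s['moment'])
r.servo_line([x,y,.30],feed=.15); r.hold(.2); s=r.observe(); print(s['width'],s['ft_force'],s['moment'],s['time'],s['position'])
o=[]
for c,(l,t) in(('top',(170,190)),('scene',(370,130))):
    o.append(cv2.resize(cv2.convertScaleAbs(r.read_camera(c)[t:t+130,l:l+130],alpha=1.7),(400,400),interpolation=cv2.INTER_CUBIC))
cv2.imwrite('pics/lift.png',np.hstack(o))
E
```

```text
[0.4319 0.2825 0.1317] [-0.0899  0.7774  0.8398] [ 0.0031 -0.0138 -0.0193]
w 0.1746867763146846 [ 0.8583 -0.3431  1.4413] [ 0.0313 -0.0476  0.0445] 7.125
0.17704651520139472 [-0.2096 -0.5437 -3.9493] [0.0423 0.0494 0.0123]
0.17590121328039182 [ 0.2519 -0.3805 -4.8597] [0.013  0.0193 0.0027] 9.1833 [0.4312 0.2821 0.299 ]
```

View pics/lift.png

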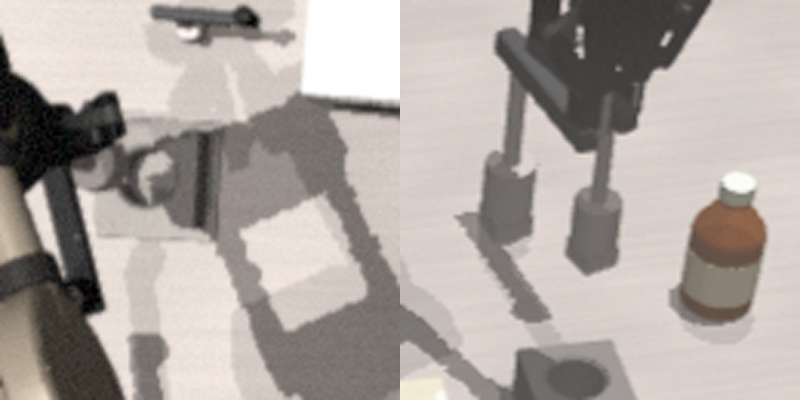

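The crank is lifted clear and hangs upright in the jaws, with the socket at scene crop (597,245). Next I estimate the square's angle from the first picture and move above the well.

```bash
python3 - <<'E'
from fit import *
np.set_printoptions(precision=4,suppress=True,linewidth=200)
T=cv2.imread('pics/top0.png'); g=cv2.cvtColor(T,cv2.COLOR_BGR2GRAY)
print(g[196:215,311:332]); print(proj('top',[.5275,.031,.095]))
z=cv2.resize(g[190:220,306:336],None,fx=8,fy=8,interpolation=cv2.INTER_CUBIC)
yy,xx=np.mgrid[:z.shape[0],:z.shape[1]]; cx,cy=(proj('top',[.5275,.031,.095])-[306,190]+.5)*8
for th in(45,52,60,68):
    m=((z>th)&(np.hypot(xx-cx,yy-cy)<7.6*8)).astype(np.uint8); n,l,s,c=cv2.connectedComponentsWithStats(m)
    k=l[int(cy),int(cx)]; 
    if k: q=np.argwhere(l==k)[:,::-1].astype(np.float32); print(th,s[k],c[k]/8+[306,190],cv2.minAreaRect(q))
s=r.observe(); p=s['position']
r.servo_line([.5285,.031,.30],feed=.2); r.hold(.1); s=r.observe(); print(s['position'],s['joint_positions'],s['time'])
o=[]; 
for c,(l,t) in(('top',(270,150)),('scene',(270,190))):
    I=cv2.resize(cv2.convertScaleAbs(r.read_camera(c)[t:t+100,l:l+100],alpha=1.6),(400,400),interpolation=cv2.INTER_CUBIC)
    P=np.array(s['position']); 
    for ctr,rad,zz,col in(((.5285,.031),.0215,.13,(0,0,255)),(P[:2],.02,P[2]-.1257,(0,255,0)),(P[:2],.018,P[2]-.1257+.058,(255,0,0))):
        pts=np.array([(proj(c,[ctr[0]+rad*np.cos(u),ctr[1]+rad*np.sin(u),zz])-[l,t]+.5)*4 for u in np.arange(0,6.3,.2)]); cv2.polylines(I,[pts.astype(np.int32)],True,col,1)
    o.append(I)
cv2.imwrite('pics/above.png',np.hstack(o))
E
```

```text
[[140 140 140 138 131 127 111  99  88  84  83  86  96 103 114 128 133 139 141 142 143]
 [141 140 136 126 109  94  81  67  58  58  60  59  64  72  89 104 121 133 138 142 143]
 [140 135 127 109  82  61  56  56  57  54  55  55  60  62  66  76  99 121 131 138 141]
 [140 129 113  85  59  53  54  47  45  42  40  44  50  54  58  62  74 106 120 132 140]
 [134 121  95  67  53  45  40  36  30  36  31  32  39  45  51  59  64  83 105 127 137]
 [131 115  80  56  43  28  21  29  36  36  39  42  43  36  40  51  55  63  84 119 133]
 [127  98  64  47  21  21  22  39  37  42  47  57  54  44  37  40  47  58  71 110 130]
 [124  83  48  31  20  24  34  46  48  56  58  62  62  46  33  32  43  52  64  99 129]
 [120  77  35  19  26  43  50  59  62  64  63  65  65  53  41  33  39  42  58  91 124]
 [122  76  34  22  19  52  64  64  66  64  62  66  65  62  41  30  34  35  52  92 125]
 [118  75  30  16  26  53  61  63  60  63  66  66  66  64  43  37  36  36  51  96 126]
 [118  78  32  13  14  38  59  63  62  64  64  65  63  63  54  43  37  37  48 101 128]
 [125  87  42  18   6  32  57  64  64  63  63  63  65  6
[... 394 characters left out ...]
35 127 104  87  68  55  50  41  53  64  75  95 114 130 138 140 141 140]
 [141 141 140 141 137 132 123 110 103  99  98 100 108 114 122 135 140 142 141 141 142]]
[320.7363 206.3503]
45 [  65   93  112  103 5682] [321.2926 207.9671] ((116.99102020263672, 151.6190185546875), (95.18440246582031, 97.67172241210938), 64.57312774658203)
52 [  83   97   81   78 4057] [321.3157 207.1495] ((121.5, 137.5), (67.40740966796875, 66.2932357788086), 68.19859313964844)
60 [  86  102   72   70 2938] [321.3248 207.1279] ((122.12295532226562, 138.85244750976562), (58.80584716796875, 59.89378356933594), 66.37062072753906)
[0.5282 0.0319 0.3001] [  -4.8519   17.5254   79.411     0.0111   83.0619 -111.2948] 10.8833
```

View pics/above.png

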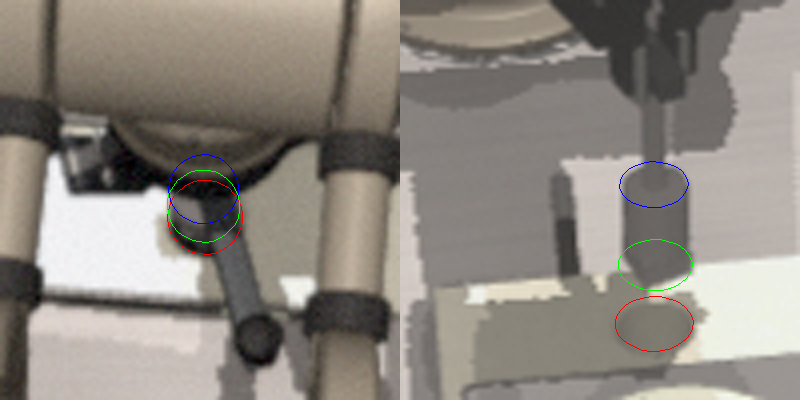

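The mouth (green) sits over the well (red) in both views. The square's edges measure about 22° mod 90 and the crank stands at 16°. So I turn 14° counter-clockwise first, then enter under force guard and search clockwise.

```bash
cat > f.py <<'E'
from fit import *
np.set_printoptions(precision=2,suppress=True,linewidth=200)
def ft(n=6):
    a=[]
    for _ in range(n):
        r.hold(.012); s=r.observe(); a.append(np.r_[s['ft_force'],s['moment']])
    return np.mean(a,0)
def go(p,psi,feed=.03): r.servo_line(list(p),feed=feed,ori=[0,90,psi])
E
python3 - <<'E'
from f import *
p=[.528,.0312]
r.goto([*p,.295],[0,90,120.]); r.hold(.2); w=ft(20); np.save('tare.npy',w); print('tare',w)
for z in np.r_[.27,.262,.258,.254,.25,.246,.242,.238,.234]:
    go([*p,z],120.); f=ft()-w; s=r.observe(); print('%.4f'%z,f,np.array(s['position'])*1000)
    if f[2]>6 or np.hypot(*f[:2])>8: break
print(s['time'])
E
```

```text
tare [ 0.11  0.14 -4.21  0.01 -0.03  0.01]
0.2700 [-0.4  -0.09 -0.06 -0.    0.   -0.01] [528.12  31.21 270.26]
0.2620 [-0.31 -0.35  0.26  0.02  0.01  0.  ] [528.01  31.2  261.96]
0.2580 [-0.4  -0.14  0.31  0.01  0.01 -0.01] [527.94  31.19 257.91]
0.2540 [-0.05  0.36  0.52  0.   -0.01 -0.01] [527.96  31.21 253.9 ]
0.2500 [-0.07 -0.14  0.52 -0.01  0.02  0.02] [527.95  31.21 249.87]
0.2460 [-0.02 -0.08  0.13  0.   -0.02 -0.01] [527.96  31.21 245.89]
0.2420 [ 0.06 -0.14  0.77 -0.   -0.01 -0.  ] [527.96  31.21 241.88]
0.2380 [-0.3   0.23  0.14 -0.01 -0.03 -0.05] [527.93  31.2  237.89]
0.2340 [-0.12 -0.12 -0.05  0.02  0.01 -0.01] [527.93  31.2  233.89]
15.525
```

```bash
python3 - <<'E'
from f import *
p=[.528,.0312]; w=np.load('tare.npy'); psi=120.; z=.2225
go([*p,z],psi); 
while z>.2125:
    f=ft()-w; 
    if f[2]>4: break
    z-=.0007; go([*p,z],psi,.02)
print('contact z %.4f'%z,f)
for i in range(16):
    z0=z; f=ft()-w
    # keep a light press of about 4..7 N
    k=0
    while f[2]<3.5 and z>.2035 and k<4: z-=.0007; k+=1; go([*p,z],psi,.02); f=ft()-w
    if f[2]>8: z+=.0007; go([*p,z],psi,.02)
    print('%.1f %.4f'%(psi,z),f)
    if z<.2095 or np.linalg.norm(f[:2])>9 or abs(f[5])>.3: break
    psi-=1.5; go([*p,z],psi,.02)
s=r.observe(); print(s['time'],np.array(s['position'])*1000)
E
```

```text
contact z 0.2120 [ 1.71 -1.82  1.02 -0.49 -0.53 -0.1 ]
120.0 0.2092 [ 1.81 -1.93  1.28 -0.49 -0.59 -0.1 ]
21.8083 [527.97  31.19 209.12]
```

The mouth is already about 46 mm down with 1.3 N on it, deeper than it could stand on top of the square. So the socket is sliding on at this angle. I continue down gently while giving way to the side force.

```bash
python3 - <<'E'
from f import *
p=np.array([.528,.0312]); w=np.load('tare.npy'); psi=120.; z=.2092
for i in range(16):
    f=ft(5)-w
    p+=np.clip(f[:2]*.00025,-.0005,.0005)*(np.abs(f[:2])>.8)
    dz=-.0007 if f[2]<4 else 0
    print('%.4f'%z,p*1000,f)
    if f[2]>9 or z<.2025: break
    z+=dz; go([*p,z],psi,.02)
s=r.observe(); print(s['time'],np.array(s['position'])*1000)
o=[]
for c,(l,t) in(('top',(270,150)),('scene',(270,190))):
    o.append(cv2.resize(cv2.convertScaleAbs(r.read_camera(c)[t:t+100,l:l+100],alpha=1.6),(400,400),interpolation=cv2.INTER_CUBIC))
cv2.imwrite('pics/home.png',np.hstack(o))
E
```

```text
0.2092 [528.5  30.7] [ 2.24 -2.16  1.03 -0.49 -0.57 -0.1 ]
0.2085 [528.72  30.7 ] [ 0.89 -0.66  1.39 -0.25 -0.37 -0.07]
0.2078 [528.95  30.7 ] [ 0.92 -0.23  1.   -0.18 -0.27 -0.11]
0.2071 [528.95  30.7 ] [-0.   -0.3   1.03 -0.1  -0.11 -0.07]
0.2064 [528.95  30.7 ] [ 0.23 -0.71  1.08 -0.1  -0.05 -0.09]
0.2057 [528.95  30.7 ] [-0.23 -0.01  1.12 -0.04 -0.03 -0.09]
0.2050 [528.95  30.7 ] [ 0.09  0.06  1.1  -0.06  0.02 -0.05]
0.2043 [528.95  30.7 ] [ 0.1  -0.22  0.93 -0.07  0.03 -0.11]
0.2036 [528.95  30.7 ] [-0.31 -0.26  1.44 -0.03  0.03 -0.08]
0.2029 [528.95  30.7 ] [-0.47 -0.15  3.    0.01  0.1  -0.08]
0.2022 [528.95  30.7 ] [-0.73  0.03  5.42  0.02  0.2  -0.11]
24.7667 [529.08  30.71 202.46]
```

View pics/home.png

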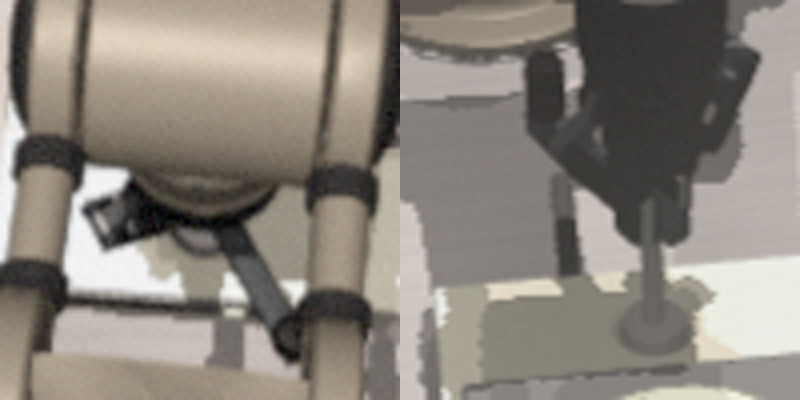

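The crank is fully home: the contact rise came at TCP z 0.2030, where I expected it, and in the scene crop (650,330) the body stands just proud of the deck. Now I crank clockwise, giving way sideways.

```bash
cat > crank.py <<'E'
from f import *
import sys
p=np.array([.52895,.0307]); w=np.load('tare.npy'); psi=120.; z=.2032; eng=None
go([*p,z],psi,.02)
while True:
    psi-=4; r.goto([*p,z],[0,90,psi]); f=ft(4)-w
    if eng is None and f[5]>.08: eng=psi; print('engaged',psi)
    p+=np.clip(f[:2]*.0002,-.0004,.0004)*(np.abs(f[:2])>1)
    s=r.observe(); print('%.0f'%psi,p*1000,f,'t%.2f'%s['time'])
    if np.linalg.norm(f[:3])>12 or abs(f[5])>.5 or (eng is None and psi<100) or s['time']>55: print('STOP'); break
    if eng is not None and psi<=eng-86: break
E
python3 crank.py
```

```text
116 [528.95  30.7 ] [ 0.07 -0.63  2.72 -0.02 -0.03 -0.01] t25.40
112 [528.95  30.7 ] [ 0.13 -0.19  2.24 -0.11 -0.02 -0.01] t25.68
108 [528.95  30.7 ] [-0.57 -0.87  1.87 -0.28  0.04  0.05] t25.97
104 [528.95  30.41] [-0.33 -1.44  1.95 -0.39  0.13  0.04] t26.25
100 [528.95  30.05] [-0.95 -1.81  1.56 -0.33  0.17  0.05] t26.53
96 [528.95  30.05] [-0.79 -0.91  1.2  -0.24  0.22  0.04] t26.82
STOP
```

```bash
sed -i 's/psi=120\.;/psi=96.;/; s/eng=None$/eng=108/; s/\[.52895,.0307\]/[.52895,.03005]/; s/eng-86/eng-88/; s/>12 or/>10 or/' crank.py; python3 crank.py
python3 - <<'E'
from f import *
I=r.read_camera('scene'); J=cv2.imread('pics/scene0.png')
o=[cv2.resize(cv2.convertScaleAbs(k[240:390,270:420],alpha=1.5),(400,400),interpolation=cv2.INTER_CUBIC) for k in(J,I)]
cv2.imwrite('pics/lid.png',np.hstack(o))
E
```

```text
92 [528.72  29.83] [-1.13 -1.12  0.49 -0.27  0.32  0.04] t27.35
88 [528.48  29.83] [-1.2  -0.63  0.49 -0.21  0.26  0.02] t27.63
84 [528.48  29.57] [-0.92 -1.26 -0.4  -0.3   0.29  0.02] t27.92
80 [528.27  29.57] [-1.06 -0.15  0.24 -0.26  0.33  0.05] t28.20
76 [528.27  29.37] [-0.99 -1.    0.17 -0.31  0.31  0.03] t28.48
72 [527.96  29.37] [-1.55 -0.97  0.35 -0.23  0.36  0.02] t28.77
68 [527.71  29.15] [-1.27 -1.11 -0.19 -0.26  0.32  0.02] t29.05
64 [527.47  29.15] [-1.19 -0.26 -0.05 -0.2   0.29  0.04] t29.33
60 [527.22  29.15] [-1.25 -0.83  0.06 -0.23  0.25  0.05] t29.62
56 [527.22  29.15] [-0.64 -0.81  0.26 -0.19  0.25  0.06] t29.90
52 [527.22  29.15] [-0.89 -0.81  0.03 -0.23  0.29  0.02] t30.18
48 [526.94  29.15] [-1.4  -0.72  0.32 -0.25  0.38  0.04] t30.47
44 [526.68  28.88] [-1.31 -1.35  0.5  -0.24  0.35  0.02] t30.75
40 [526.68  28.88] [-0.95 -0.13  0.6  -0.1   0.3   0.02] t31.03
36 [526.42  28.88] [-1.26 -0.26  0.64 -0.09  0.38  0.05] t31.32
32 [526.16  28.88] [-1.33 -0.15  0.04 -0.05  0.33  0.03] t31.60
28 [526.16  28.88] [-0.63 -0.09  0.05 -0.03  0.29  0.04] t31.88
24 [525.89  28.88] [-1.34 -0.12  0.31 -0.02  0.36  0.06] t32.17
20 [525.66  28.88] [-1.17 -0.22  0.05  0.03  0.34  0.02] t32.45
```

View pics/lid.png

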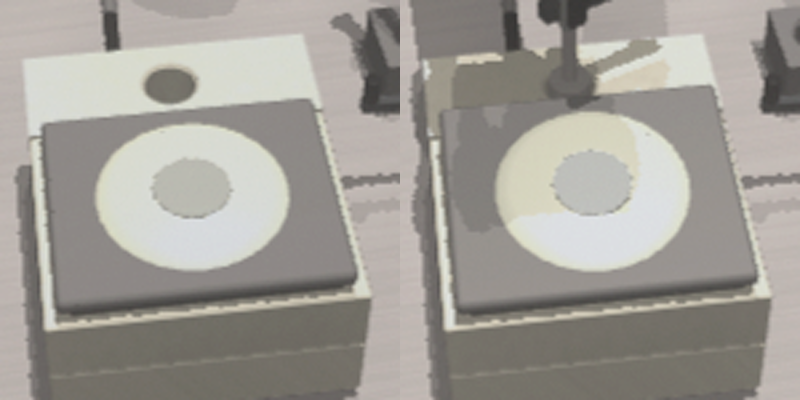

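```bash
python3 - <<'E'
from f import *
I=cv2.cvtColor(r.read_camera('scene'),cv2.COLOR_BGR2GRAY).astype(float); J=cv2.cvtColor(cv2.imread('pics/scene0.png'),cv2.COLOR_BGR2GRAY).astype(float)
def edge(g,c,a,b):
    col=cv2.GaussianBlur(g,(3,3),0)[a:b,c]; d=-np.diff(col); i=np.argmax(d); dd=np.clip(d[max(0,i-2):i+3],0,None); return a+.5+(np.arange(max(0,i-2),i+3)[:len(dd)]*dd).sum()/dd.sum()
for c in list(range(355,387,4)): print(c,'%.2f %.2f'%(edge(J,c,262,290),edge(I,c,262,290)),end=' | ')
print()
for y in(-.02,-.045):
    for th in(0,.07,.08,.09,.1,.11):
        L,h=.183,.018   # hinge height about the lid's lower edge, deck
        f=np.array([.575+L*(1-np.cos(th))+h*np.sin(th),.03+y,.131+h*np.cos(th)+L*np.sin(th)]); print(y,th,proj('scene',f))
E
```

```text
355 278.98 273.74 | 359 278.55 273.57 | 363 278.28 273.14 | 367 277.69 272.63 | 371 277.46 272.32 | 375 277.17 271.97 | 379 276.64 271.63 | 383 276.32 271.28 | 
-0.02 0 [327.26 280.51]
-0.02 0.07 [327.3  276.88]
-0.02 0.08 [327.31 276.38]
-0.02 0.09 [327.32 275.89]
-0.02 0.1 [327.34 275.41]
-0.02 0.11 [327.36 274.93]
-0.045 0 [315.68 282.11]
-0.045 0.07 [315.63 278.48]
-0.045 0.08 [315.62 277.99]
-0.045 0.09 [315.62 277.5 ]
-0.045 0.1 [315.62 277.02]
-0.045 0.11 [315.63 276.54]
```

The lid edge rose 5.1 px, where 0.08 rad would give 4.1 px, so the lid is at about 0.10 rad. Now I press lightly to confirm the crank is home, release it, retreat straight up and check.

```bash
python3 - <<'E'
from f import *
w=np.load('tare.npy'); p=np.array([.52566,.02888]); psi=20.
for z in(.2030,.2025,.2020):
    go([*p,z],psi,.02); f=ft()-w; print(z,f)
    if f[2]>4: break
r.hold(.2); r.grip(.5); s=r.observe(); print(s['width'],ft()-w,s['time'])
r.servo_line([*p,.30],feed=.08); r.servo_line([*p,.36],feed=.2); print(ft()-w)
r.servo_line([.40,.18,.40],feed=.25); r.hold(.3); print(r.observe()['time'])
o=[]
for c,(l,t) in(('top',(260,90)),('scene',(270,200))):
    I=r.read_camera(c); cv2.imwrite(f'pics/end_{c}.png',I); o.append(cv2.resize(cv2.convertScaleAbs(I[t:t+150,l:l+150],alpha=1.5),(400,400),interpolation=cv2.INTER_CUBIC))
cv2.imwrite('pics/end.png',np.hstack(o))
E
```

```text
0.203 [-0.93  0.15  0.97  0.06  0.24  0.05]
0.2025 [-1.01  0.03  4.65  0.05  0.35  0.06]
0.4992223956964062 [-0.34 -0.06  4.5  -0.02  0.02 -0.02] 33.7333
[-0.25 -0.23  4.02 -0.04  0.02 -0.01]
36.9
```

View pics/end.png

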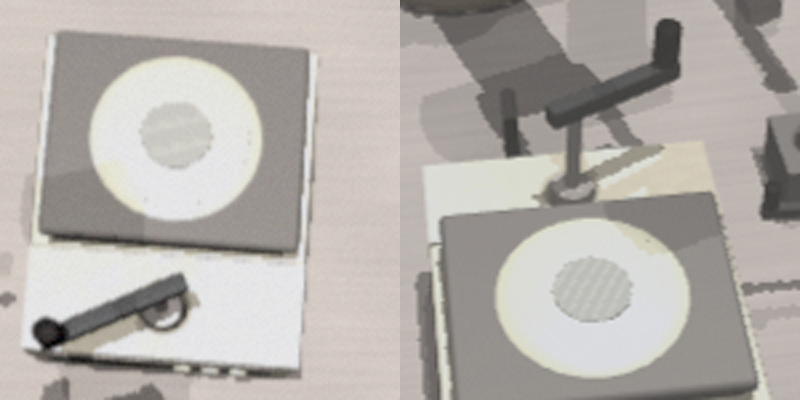

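The crank stands upright and free in the well with the lid raised. One last lid measurement, then I hand in.

```bash
python3 - <<'E'
from f import *
J,I=[cv2.GaussianBlur(cv2.cvtColor(cv2.imread(f'pics/{n}.png'),cv2.COLOR_BGR2GRAY).astype(float),(3,3),0) for n in('scene0','end_scene')]
e=lambda g,c:262+np.argmax(-np.diff(g[262:290,c]))
print('lid shift px',np.mean([e(J,c)-e(I,c) for c in range(355,387,2)]))
a=r.tip_of('crank_grip','scene'); b=r.tip_of('crank_grip','top')
W=[.528,.031,.219]
for c,l in(('scene',a),('top',b)): print(c,'expected',proj(c,W),[np.round(d['pixel'],1) for d in l])
s=r.observe(); print(s['time'],s['ft_force'])
r.sign_off()
E
```

```text
lid shift px 5.0625
scene expected [332.64 240.34] [array([410.1, 152.8]), array([433.1, 276.6]), array([335.4, 240.3])]
top expected [320.84 197.92] [array([224.5, 192.3]), array([322.4, 196.5]), array([193.8, 370.2]), array([321.9, 180.1]), array([148.8, 216.5]), array([495.6, 294.1])]
37.1 [ 0.34 -0.38  0.73]
the job is handed in; nothing more can be done
```

The job is handed in at 37.1 s: the crank stands home and let go in the well, and the lid is open by about 0.10 rad. `sign_off` reports no verdict, so these are my own checks.

I took the middle-sized crank from the holder and lowered it into the well. The socket slid onto the square at the starting angle, which I had picked from a camera estimate of the square. No turning search was needed. I then cranked it 100° clockwise, let go and backed away.

Last checks:
- **Crank home:** contact came at the tool height expected for a mouth 52 mm below the deck, both before and after cranking. The crank_grip point was found within about 3 px of where a home crank should put it in both cameras. I judged that it stands upright from the pictures only.
- **Lid:** the front edge rose 5.1 px in the scene camera, where 0.08 rad would give about 4.1 px. That is about 0.10 rad, and it read the same after release.
- **Forces:** the samples between steps stayed under 6 N at the tool. I did not measure the contact force on the centrifuge itself.

Two readings disagreed with what I expected:
- **Drive angle:** the socket went on about 8° away from my camera estimate of the square, more than the 4° of play. Either the estimate was off or the drive turned back a little.
- **Cranking torque:** it read only about 0.05 N m, not 0.12, so I relied on the camera to confirm that the lid rose.

I did not check separately that the other things on the bench stayed in place. No contact force showed while carrying the crank.

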